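Make up a centrifuge counterweight on the balance

ROBOT

A 6-joint arm with a two-finger parallel gripper is mounted at the origin on the work surface. World frame = base frame: x ahead of the robot, y to its left, z up, the work surface at z = 0. Lengths are in mm, angles in rad, forces in N, time in s.
With the tool pointing down it reaches from about 400 to 925 mm from the base axis. Payload 12.5 kg.
Tool frame: the origin (TCP) lies midway between the tips of the shut fingers; the grasp point (between the pads) lies 19 mm behind it; z points along the fingers, y is the line along which they close (so a half turn about z gives the same grasp; the last joint's range is limited). The gripper opens to 95 mm and grips with 3 to 60 N. Pads are 20 mm wide; open, the fingers measure 119 mm over their backs; the gripper's body (75 mm by 180 mm) begins 59 mm behind the grasp point.
Start: joints at [-1.362, 0.491, 1.559, -0, 1.092, -0.106], TCP at [193.54, -594.297, 214.661] pointing down, gripper open.
Joint ranges: [-3.1, 3.1], [-0.84, 2.19], [0.05, 2.79], [-1.13, 4.28], [0.06, 2.93], [-2.69, 2.69]. Speed limits (rad/s): [2.22, 2.22, 2.79, 3.14, 3.14, 3.14].

INTERFACE

Orientations are given as [roll, pitch, yaw] about the fixed x, y, z axes, in that order (R = Rz(yaw) Ry(pitch) Rx(roll)).
In Python, from cell import env gives the robot as it stands.
- The arm moves only by the tool carry_out, never from a script. Its argument "series" is a list of rows, each a list of 4 numbers: the shift along the world's x, y, z normalised to -1 to 1, where 1 is 5 cm, then the turn about the world's z normalised to -1 to 1, where 1 is 6 degrees. In form: [[x, y, z, turn], ...]. A call has exactly 5 rows; each row shifts and turns the commanded pose from where the row before left it; what a row does not reach is not made up. A row lasts 1/10 s, in which the tool goes at most 50 mm and 8.59 degrees, less where a joint would pass 70% of its speed; a pose out of reach is approached as far as the arm can. A call with a number of a shift or a turn outside -1 to 1 is refused whole. A call with a gripper value outside its range is refused whole. "fingers" is the closure, from -1 (fully open) to 1 (shut), set as the call begins (left out, the last holds). The fingers move at their own pace and stop on an object; the grip force is fixed at half the most. Time passes only in rows, so rows that do not move let the fingers close, or fill a call up. It gives the time, the measured TCP pose, the force, the opening and the grip force at its end, in the units of the state.
- env.state(): the state, without advancing time (a new reading comes with each control period).
- env.read_camera(name): name is "scene" or "top"; returns the picture (480x640x3 uint8, red, green, blue); there is no depth.
- env.calibration(name): a dict with "K" (3x3 intrinsics, pixels), "dist" ([k1, k2, p1, p2, k3] as OpenCV has them; the pictures are not rectified), "pose" (4x4, takes a point from camera to world coordinates). Camera axes: x right, y down, z forward; pixel columns grow to the right and rows downward; lengths in mm; the calibration is good to about 2 mm. A picture is of the moment at which its call begins. calibration takes no time and is no camera call.
- env.job_done(): hands the job in; it is judged then, once.
Trained networks look in the newest picture that a camera, given by its name, has taken for a name from the list of things; names that differ only in an ending like _2 or _b are one class to them, and where a whole thing is asked for, a point or a joint stands for the part that bears it (a point fixed in the world has none). Each returns a list of dicts, best first, with "conf" (0 to 1); they miss things now and then, are a little off and sometimes report something else, mostly with a low value. They report only what shows in the picture. A call takes as long as a camera call. They do not tell look-alikes from the thing itself.
- env.look_for(camera, label): "position" ([row, column] as shares, 0 to 1, of the picture: columns of its width, rows of its height, amid what is visible of it).
The state is a dict: "t": time; "joints": joint angles; "qvel": joint speeds; "tau": joint torques, N m; "eef_pos": TCP position; "tcp_rot": TCP orientation; "ft_force": force on the tool from outside, world axes, zero at the start; "moment": the same for the moment, N m; "opening": opening from 0.0 (shut) to 1.0 (fully open); "grip_force": force on a finger pad.
Only numpy, scipy, OpenCV 4.12 (cv2) and the standard library are available. Lean on these libraries where they do the work, as an engineer would, in place of code of your own. Each camera call takes 0.05 s, during which the arm holds its last target. There are 200 camera calls.

TASK

Make up the counterweight load for the centrifuge in the pocket on the balance's pan: first seat the tube adapter block holes up, then lay the spacer frame on it, then the cover plate handle up, each lying flat, square and fully down between the corner angles, and let go. Set each part down gently, so that the sprung pan is never pushed down to its stop, and leave everything else on the bench where it is.

Things in the scene. Friction and masses are not known exactly. Their poses are not given: they have to be found in the camera images.
- balance: Low white weighing balance standing on the bench, fixed. Housing 200 (x) x 150 (y) x 35 mm high, display and keys at its -x end. Origin: centre of its underside; z up. It carries the sprung pan, whose centre is 20 mm from the origin along the balance's +x; pan and balance have the same axes.
- pocket (a point): Centre of the pocket floor on the pan plate (124 x 78 mm), 61 mm above the bench unloaded; moves with the pan. z up. Inside 104 mm (x) by 58 mm (y), formed by four steel corner angles 4 mm thick, straight to 56 mm above the floor, flared outwards by 6 mm to 70 mm; 22 mm long on the long sides and 18 mm on the short: the long sides are open to the fingers over their middle 60 mm.
- pan (a joint): How far the pan is pushed down, m: 0 unloaded, 0.016 on its stop. A spring carries it, about 1 mm per 1.2 N; the full load of three parts sinks it by about 3 to 7 mm.
- block: Tube adapter block: plain cuboid, same grey plastic as the other parts, 100 mm long (its x) by 54 mm wide (its y), 40 mm high, with two rows of four dark tube holes in its top. Lies holes up. Origin: centre of its underside; z up. About 0.28 kg.
- spacer: Spacer: flat rectangular frame, same grey plastic as the other parts, 100 mm long (its x) by 54 mm wide (its y), 14 mm thick, with an open window 60 x 28 mm in its middle. Origin: centre of its underside; z up; both faces alike. About 0.12 kg.
- cover: Cover plate: same grey plastic as the other parts, 100 mm long (its x) by 54 mm wide (its y), 10 mm thick, with an upright bar handle on the middle of its top: 60 mm long (x), 12 mm wide (y), from 10 to 36 mm above the underside. Lies handle up. Origin: centre of its underside; z up. About 0.15 kg.
- rack: Bystander: white wire rack of red-capped tubes, 176 (x) x 104 (y) mm, 115 mm high over the caps. Origin: centre of its underside. It stands across the bench from the balance.
- disc: Bystander: round grey plastic disc, 84 mm across, 14 mm thick, lying flat; not part of the load. Origin: centre of its underside.
- jar: Bystander: small amber jar, 52 mm across, 50 mm high. Origin: centre of its underside.
- dishes: Bystander: pile of three clear culture dishes, 81 mm across, 37 mm high. Origin: centre of its underside.
- bottle: Bystander: white bottle with a blue cap, 60 mm across, 165 mm high. Origin: centre of its underside.
- canister: Bystander: aluminium canister, 64 mm across, 130 mm high. Origin: centre of its underside.
Mind the look-alikes: they are no part of the job. What is shaped like the spacer but green is not meant. Leave any red look-alike of the block alone.

How it is judged:
By the outcome, as a careful person would: the job done as asked, in the order asked, and still so for the second after the job is handed in, with the robot touching nothing.
It also fails if it takes over 72 s, if anything falls off the work surface, if the arm or the gripper's body presses on something with over 40 N, if the wrist force passes 120 N, or if a joint passes its speed limit or range.

## Working session

There is one attempt and no reset: what is moved stays moved. The work goes in short steps, Python scripts to look and compute and a tool call to move; the robot and the scene stay as the last step left them, time stands still between calls to the robot, and variables do not carry over. Pictures are saved under pics/ and viewed, at most 10 in all, crops included, and the job is handed in when it is done.

Besides the shell and the picture viewer there is one more tool, called as name([rows], argument=value, ...), one row to a line, values as JSON. carry_out: Moves the arm, as the interface text tells. Its arguments: {"type":"object","properties":{"series":{"type":"array","items":{"type":"array","items":{"type":"number","minimum":-1,"maximum":1}}},"fingers":{"type":"number"}},"required":["series"]}

```bash
mkdir -p pics; ls; python3 - <<'E'
from cell import env
import cv2,numpy as np
for n in("scene","top"):
    im=env.read_camera(n); cv2.imwrite(f"pics/{n}0.png",im[:,:,::-1])
    c=env.calibration(n); print(n,np.round(c["K"],1).tolist(),c["dist"],np.round(c["pose"],3).tolist())
    for l in("balance","block","spacer","cover"):
        print(l,[(np.round(np.array(d["position"])*[480,640],0).tolist(),round(d["conf"],2)) for d in env.look_for(n,l)])
s=env.state();print(s["t"],s["eef_pos"],s["tcp_rot"],s["ft_force"])
E
```

```text
pics
scene [[435.2, 0.0, 321.2], [0.0, 435.2, 243.6], [0.0, 0.0, 1.0]] [-0.04537754  0.          0.          0.          0.        ] [[0.125, 0.563, -0.817, 1218.534], [0.992, -0.056, 0.113, -67.322], [0.018, -0.824, -0.566, 576.206], [0.0, 0.0, 0.0, 1.0]]
balance [([266.0, 159.0], 0.59)]
block [([209.0, 405.0], 0.95), ([248.0, 336.0], 0.67)]
spacer [([318.0, 549.0], 0.68), ([338.0, 350.0], 0.58)]
cover [([293.0, 281.0], 0.59), ([264.0, 160.0], 0.55), ([246.0, 157.0], 0.44), ([324.0, 479.0], 0.15)]
top [[506.9, 0.0, 311.4], [0.0, 506.9, 235.2], [0.0, 0.0, 1.0]] [-0.01169635  0.          0.          0.          0.        ] [[0.017, -0.998, 0.063, 437.259], [-1.0, -0.018, -0.01, 48.958], [0.011, -0.063, -0.998, 1221.777], [0.0, 0.0, 0.0, 1.0]]
balance [([266.0, 458.0], 0.96), ([277.0, 378.0], 0.52), ([220.0, 351.0], 0.23)]
block [([334.0, 210.0], 0.95), ([272.0, 297.0], 0.78), ([246.0, 184.0], 0.74), ([142.0, 440.0], 0.33)]
spacer [([160.0, 309.0], 0.76), ([163.0, 145.0], 0.61)]
cover [([219.0, 348.0], 0.92)]
0.5 [ 193.54282791 -594.29674118  214.62612834] [ 3.14154781e+00 -4.08280124e-05  3.14771906e-01] [ 0.8533659  -0.00339586  0.06686028]
```

View pics/scene0.png

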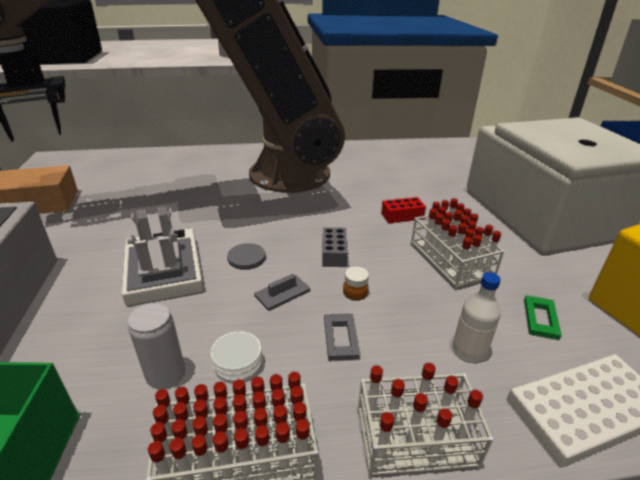

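View pics/top0.png

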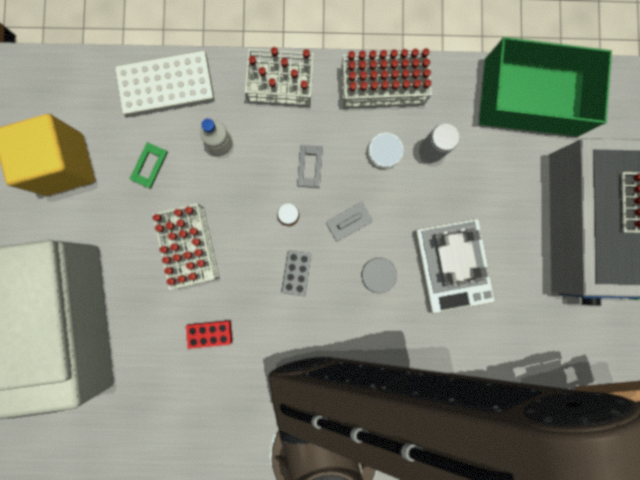

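```bash
python3 - <<'E'
import cv2
def crop(n,x,y,w,h,s,o):
    im=cv2.imread(f"pics/{n}.png")[y:y+h,x:x+w]
    im=cv2.resize(im,None,fx=s,fy=s,interpolation=cv2.INTER_CUBIC)
    for i in range(0,w,20): cv2.putText(im,str(x+i),(i*s,8),0,.3,(0,0,255)); cv2.line(im,(i*s,10),(i*s,14),(0,0,255))
    for i in range(10,h,10): cv2.putText(im,str(y+i),(0,i*s+3),0,.3,(0,0,255)); 
    cv2.imwrite(f"pics/{o}.png",im)
crop("top0",275,140,225,180,3,"topc")
crop("scene0",110,195,260,170,3,"scenec")
E
```

```text
(no output)
```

View pics/topc.png

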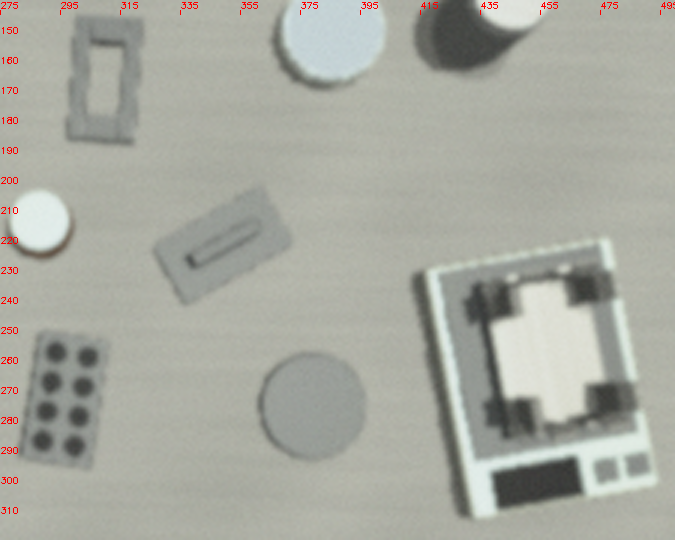

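View pics/scenec.png

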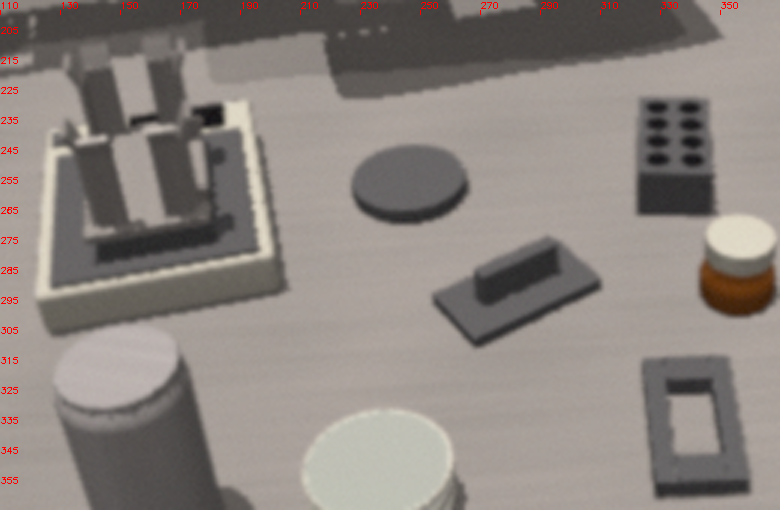

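```bash
cat > geo.py <<'E'
import numpy as np,cv2
from scipy.optimize import least_squares
from cell import env
C={n:env.calibration(n) for n in("scene","top")}
def proj(n,P):
    T=np.linalg.inv(np.array(C[n]["pose"],float)); r,_=cv2.Rodrigues(T[:3,:3])
    return cv2.projectPoints(np.array(P,float),r,T[:3,3],np.array(C[n]["K"],float),np.array(C[n]["dist"],float))[0][:,0]
def body(p,B):
    c,s=np.cos(p[3]),np.sin(p[3]); B=np.array(B,float)
    return np.c_[p[0]+c*B[:,0]-s*B[:,1],p[1]+s*B[:,0]+c*B[:,1],p[2]+B[:,2]]
def fit(obs,p0,fixz=None):
    def full(q): return q if fixz is None else np.array([q[0],q[1],fixz,q[2]])
    def res(q): return np.concatenate([(proj(n,body(full(q),B))-np.array(U)).ravel() for n,(B,U) in obs.items()])
    q0=p0 if fixz is None else [p0[0],p0[1],p0[3]]
    r=least_squares(res,q0,loss="soft_l1",x_scale=[10,10,10,.1] if fixz is None else [10,10,.1])
    return full(r.x),np.round(r.fun.reshape(-1,2),1)
E
cat > m1.py <<'E'
from geo import *
t=lambda L:(np.array(L)+.5)/3-.5+[275,140]
s=lambda L:(np.array(L)+.5)/3-.5+[110,195]
k=lambda L,a,b,z:[(i*a,j*b,z) for i,j in L]
TO=[(1,1),(1,-1),(-1,-1),(-1,1)]
SC=[(1,1),(1,-1),(-1,-1),(-1,1)]
D={}
D["spacer"]=({"top":(k(TO,50,27,14),t([(77,16),(144,20),(133,145),(66,138)])),
 "scene":(k(SC,50,27,14)+k(SC[:2],50,27,0),s([(749,482),(656,486),(642,360),(729,357),(749,493),(656,497)]))},[620,50,0,-.1])
D["block"]=({"top":(k(TO,50,27,40),t([(38,330),(108,340),(92,469),(20,458)])),
 "scene":(k(SC,50,27,40)+k(SC[:2],50,27,0),s([(713,176),(637,174),(641,98),(709,98),(712,214),(637,214)]))},[400,80,0,-.15])
D["cover"]=({"top":(k(TO,50,27,10),t([(262,187),(293,242),(186,305),(153,250)])),
 "scene":(k(SC[:2]+SC[3:],50,27,10)+[(50,27,0),(-50,27,0)]+k(SC[:2]+SC[2:3],30,6,36),
  s([(477,340),(433,298),(600,282),(477,347),(600,290),(486,280),(475,271),(548,237)]))},[480,-40,0,-1.04])
D["balance"]=({"top":(k(TO,100,75,35),t([(430,270),(607,240),(657,484),(473,517)])),
 "scene":(k(SC[:2]+SC[3:],100,75,35)+k(SC[:2],100,75,0),s([(275,258),(38,293),(247,101),(285,290),(52,333)]))},[400,-280,0,.2])
for n,(o,p) in D.items():
    for fz in (None,0.): 
        q,r=fit(o,p,fz); print(n,np.round(q[:3],1),round(np.degrees(q[3]),1),r.tolist() if fz is None else np.abs(r).max())
    for c in o: print("  ",c,np.round(fit({c:o[c]},p,0.)[0],3))
    if n=="balance": c,s_=np.cos(q[3]),np.sin(q[3]); print("pocket",q[0]+20*c,q[1]+20*s_)
E
python3 m1.py
```

```text
spacer [681.5  45.3  -6.5] -3.2 [[-1.1, -0.1], [-1.2, 0.3], [-0.5, -0.7], [-0.5, 0.0], [0.3, -0.8], [-0.5, -0.7], [-0.2, -0.2], [-0.5, -0.2], [-0.3, 1.1], [-0.7, 1.1]]
spacer [684.7  44.6   0. ] -3.3 2.4
   top [ 6.79914e+02  4.33490e+01  0.00000e+00 -6.90000e-02]
   scene [ 6.87462e+02  4.46420e+01  0.00000e+00 -5.70000e-02]
block [423.9  71.8  -4. ] -7.4 [[0.1, 0.1], [-0.4, 0.1], [-1.3, -0.4], [-0.3, -0.1], [0.1, -0.9], [0.2, -0.7], [-1.0, -0.3], [-0.5, 0.1], [-0.5, 1.3], [-0.1, 0.9]]
block [425.3  71.4   0. ] -7.3 2.0
   top [ 4.23889e+02  7.05920e+01  0.00000e+00 -1.17000e-01]
   scene [ 4.29668e+02  7.16810e+01  0.00000e+00 -1.43000e-01]
cover [548.5 -52.3  -7. ] -58.3 [[-1.8, -0.4], [-0.6, 0.4], [-0.4, 0.5], [-0.9, -0.4], [-0.2, 0.4], [-0.5, -0.4], [0.2, -1.0], [0.0, 1.9], [0.2, 0.1], [-1.2, 0.1], [-0.9, -0.0], [-0.2, -0.4]]
cover [553.3 -52.3   0. ] -58.1 2.8
   top [547.972 -53.848   0.     -1.027]
   scene [556.575 -51.699   0.     -1.019]
balance [ 446.4 -301.7   -3.5] 11.5 [[-2.9, 0.2], [-0.0, -1.4], [0.5, 0.7], [-0.5, 1.7], [0.6, -2.2], [-0.8, 1.0], [0.8, -1.6], [-0.4, 0.7], [-1.0, 1.4]]
balance [ 448.  -300.8    0. ] 11.5 3.1
   top [ 4.47364e+02 -3.01791e+02  0.00000e+00  1.94000e-01]
   scene [ 4.49159e+02 -3.00540e+02  0.00000e+00  2.07000e-01]
pocket 467.64016066276696 -296.8088859859354
```

```bash
cat > m2.py <<'E'
from geo import *
im=cv2.imread("pics/top0.png"); g=im.astype(float).mean(2).astype(np.float32)
def back(u,z):  # pixel->world at height z, top camera
    K=np.array(C["top"]["K"],float);T=np.array(C["top"]["pose"],float)
    d=cv2.undistortPoints(np.array(u,np.float32).reshape(-1,1,2),K,np.array(C["top"]["dist"],float))[:,0]
    d=np.c_[d,np.ones(len(d))]@T[:3,:3].T; return T[:3,3]+d*((z-T[2,3])/d[:,2])[:,None]
def rect(mask,off,z,n):
    cs=max(cv2.findContours(mask,0,1)[0],key=cv2.contourArea)[:,0]/4-.375+off
    W=back(cs,z)[:,:2].astype(np.float32); (c,sz,a)=cv2.minAreaRect(W); print(n,np.round(c,1),np.round(sz,1),round(a,1)); 
def up(x,y,w,h): return cv2.resize(g[y:y+h,x:x+w],None,fx=4,fy=4,interpolation=cv2.INTER_LINEAR),(x,y)
A,o=up(405,212,95,110); print(np.percentile(A,[5,50,95]))
for th in(190,200,210): rect((A>th).astype(np.uint8),o,35,f"balance{th}")
for n,(x,y,w,h),z in(("spacer",(290,138,40,60),14),("block",(276,243,42,60),40),("cover",(320,196,58,50),10)):
    A,o=up(x,y,w,h); b=np.median(g[y:y+h,x:x+w][[0,-1]]); lo=np.percentile(A,30)
    print(n,b,lo)
    for f in(.4,.5,.6): rect((A<b*f+lo*(1-f)).astype(np.uint8),o,z,n)
# holes
A,o=up(276,243,42,60); m=(A<85).astype(np.uint8)
_,_,st,ce=cv2.connectedComponentsWithStats(m); ce=ce[[i for i in range(1,len(st)) if 80<st[i,4]<1200]]/4-.375+o
W=back(ce,40)[:,:2]; print(len(W),W.mean(0),np.degrees(np.arctan2(*np.linalg.svd(W-W.mean(0))[2][0][::-1])),st[1:,4])
E
python3 m2.py
```

```text
[ 74.13515396 171.41665649 221.078125  ]
balance190 [ 467.1 -306.9] [107.2  78.2] 10.9
balance200 [ 467.1 -306.7] [105.8  76.7] 11.0
balance210 [ 466.9 -306.5] [103.8  74.4] 11.3
spacer 171.16666 151.5401
spacer [679.5  44.3] [ 60.5 106.9] 86.8
spacer [679.4  44.2] [ 61.  107.4] 86.9
spacer [679.5  44.1] [ 62.  108.2] 87.0
block 171.66667 144.04532
block [424.1  71.6] [ 60.1 103.2] 82.1
block [424.1  71.5] [ 60.8 104.3] 82.2
block [424.3  71.5] [ 61.9 105.2] 82.2
cover 171.5 155.0573
cover [548.8 -52.1] [ 61.2 108.1] 32.2
cover [549.2 -52.4] [ 62.2 109.7] 32.5
cover [550.4 -51.7] [ 65.1 110.3] 29.8
8 [424.08809554  70.43688271] 172.5688512565551 [289 264 307 265 286 288 299 288]
```

carry_out([
  [0.5, 0.6, 0, 0],
  [0.5, 0.6, 0, 0],
  [0.5, 0.6, 0, 0],
  [0.5, 0.6, 0, 0],
  [0.5, 0.6, 0, 0],
], fingers=-1)

```text
t: 1.0
eef_pos: [319.3, -443.0, 214.8]
tcp_rot: [3.141, -0.0, 0.315]
ft_force: [0.9, -0.8, -0.0]
opening: 1.001
grip_force: 0.0
```

carry_out([
  [0.5, 0.6, 0, 0],
  [0.5, 0.6, 0, 0],
  [0.5, 0.6, 0, 0],
  [0.5, 0.6, 0, 0],
  [0.5, 0.6, 0, 0],
])

```text
t: 1.5
eef_pos: [444.4, -293.0, 214.8]
tcp_rot: [3.141, -0.0, 0.315]
ft_force: [0.2, 0.4, 0.3]
opening: 1.002
grip_force: 0.0
```

carry_out([
  [-0.04, 0.73, 0, -0.4],
  [-0.04, 0.73, 0, -0.4],
  [-0.04, 0.73, 0, -0.4],
  [-0.04, 0.73, 0, -0.4],
  [-0.04, 0.73, 0, -0.4],
])

```text
t: 2.0
eef_pos: [433.3, -110.4, 214.8]
tcp_rot: [3.141, -0.0, 0.103]
ft_force: [0.6, 0.2, -0.2]
opening: 1.002
grip_force: 0.0
```

carry_out([
  [-0.04, 0.73, 0, -0.45],
  [-0.04, 0.73, 0, -0.45],
  [-0.04, 0.73, 0, -0.45],
  [-0.04, 0.73, 0, -0.45],
  [0, 0, 0, 0],
])

```text
t: 2.5
eef_pos: [425.0, 37.1, 214.9]
tcp_rot: [-3.141, -0.0, -0.081]
ft_force: [-0.4, -1.0, -0.2]
opening: 0.998
grip_force: 0.0
```

carry_out([
  [0, 0.33, -0.5, -0.22],
  [0, 0.34, -0.5, -0.22],
  [0, 0, -0.8, 0],
  [0, 0, -0.8, 0],
  [0, 0, -0.5, 0],
])

```text
t: 3.0
eef_pos: [425.0, 67.2, 57.6]
tcp_rot: [3.141, 0.001, -0.129]
ft_force: [0.1, 0.3, 0.7]
opening: 1.001
grip_force: 0.0
```

carry_out([
  [0, 0, -0.4, 0],
  [0, 0, -0.3, 0],
  [0, 0, -0.2, 0],
  [0, 0, -0.1, 0],
  [0, 0, 0, 0],
])

```text
t: 3.5
eef_pos: [425.6, 67.5, 9.5]
tcp_rot: [3.141, 0.0, -0.129]
ft_force: [0.3, -0.0, -0.5]
opening: 0.997
grip_force: 0.0
```

```bash
cat > snap.py <<'E'
import sys,cv2
from cell import env
n,o,x,y,w,h,s=sys.argv[1:3]+list(map(int,sys.argv[3:8]))
im=env.read_camera(n)[:,:,::-1].copy(); cv2.imwrite(f"pics/{o}_full.png",im)
im=cv2.resize(im[y:y+h,x:x+w],None,fx=s,fy=s,interpolation=cv2.INTER_CUBIC)
for i in range(0,w,20): cv2.putText(im,str(x+i),(i*s,8),0,.3,(0,0,255))
for i in range(10,h,10): cv2.putText(im,str(y+i),(0,i*s+3),0,.3,(0,0,255))
cv2.imwrite(f"pics/{o}.png",im); print(env.state()["eef_pos"])
E
python3 snap.py scene a1 270 110 130 170 3
```

```text
[425.71573202  67.53698363   9.88117947]
```

View pics/a1.png

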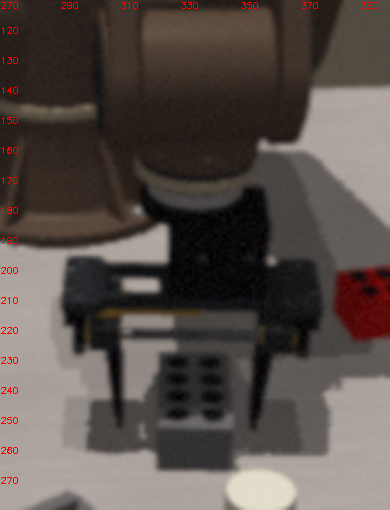

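```bash
python3 -c "
from geo import *
p=[425.7,67.5,9.9,-.129]
print(proj('scene',body(p,[(0,0,0),(0,48,0),(0,-48,0)])), proj('scene',body([424,70.4,0,-.131],[(50,27,40),(50,-27,40),(50,27,0),(50,-27,0)])), proj('scene',body([467,-298,61,.195],[(0,0,0)])))"
```

```text
[[332.1997123  249.31071008]
 [353.42229438 249.67329423]
 [310.95586257 248.94657   ]] [[346.9015295  250.99097827]
 [321.5556989  250.52880723]
 [345.95630399 265.92585389]
 [321.2166821  265.48135828]] [[158.11656177 250.67220315]]
```

carry_out([
  [0, 0.06, 0, 0],
  [-0.02, 0, 0, 0],
  [0, 0, 0, 0],
  [0, 0, 0, 0],
  [0, 0, 0, 0],
])

```text
t: 4.05
eef_pos: [424.6, 70.7, 9.8]
tcp_rot: [3.142, -0.0, -0.129]
ft_force: [0.7, 0.8, -0.3]
opening: 1.002
grip_force: 0.0
```

carry_out([
  [0, 0, 0, 0],
  [0, 0, 0, 0],
  [0, 0, 0, 0],
  [0, 0, 0, 0],
  [0, 0, 0, 0],
], fingers=1)

```text
t: 4.55
eef_pos: [424.5, 70.7, 9.6]
tcp_rot: [3.141, 0.0, -0.129]
ft_force: [0.1, 0.2, 0.6]
opening: 0.635
grip_force: 0.0
```

carry_out([
  [0, 0, 0, 0],
  [0, 0, 0, 0],
  [0, 0, 0.1, 0],
  [0, 0, 0.2, 0],
  [0, 0, 0.4, 0],
])

```text
t: 5.05
eef_pos: [423.9, 70.7, 44.9]
tcp_rot: [3.141, 0.002, -0.129]
ft_force: [0.5, 0.1, -2.7]
opening: 0.567
grip_force: 30.0
```

carry_out([
  [0, 0, 0.6, 0],
  [0, 0, 0.6, 0],
  [0, 0, 0.6, 0],
  [0, 0, 0.6, 0],
  [0, 0, 0.5, 0],
])

```text
t: 5.55
eef_pos: [424.1, 70.7, 192.1]
tcp_rot: [-3.141, -0.001, -0.129]
ft_force: [0.6, 1.1, -2.5]
opening: 0.566
grip_force: 30.0
```

carry_out([
  [0.09, -0.6, 0, 0.31],
  [0.09, -0.74, 0, 0.31],
  [0.09, -0.74, 0, 0.31],
  [0.09, -0.74, 0, 0.31],
  [0.09, -0.74, 0, 0.31],
])

```text
t: 6.05
eef_pos: [446.6, -108.7, 190.5]
tcp_rot: [3.141, -0.0, 0.034]
ft_force: [0.7, 0.4, -2.2]
opening: 0.566
grip_force: 30.0
```

carry_out([
  [0.09, -0.74, 0, 0.31],
  [0.09, -0.74, 0, 0.31],
  [0.09, -0.74, 0, 0.31],
  [0.09, -0.74, 0, 0.31],
  [0.07, -0.74, 0, 0.31],
])

```text
t: 6.55
eef_pos: [468.1, -293.6, 190.5]
tcp_rot: [3.141, 0.0, 0.197]
ft_force: [0.4, 0.4, -1.4]
opening: 0.567
grip_force: 30.0
```

carry_out([
  [0, -0.1, 0, 0],
  [0, 0, 0, 0],
  [0, 0, 0, 0],
  [0, 0, 0, 0],
  [0, 0, 0, 0],
])

```text
t: 7.05
eef_pos: [468.6, -296.3, 190.0]
tcp_rot: [3.141, -0.0, 0.196]
ft_force: [0.4, -0.0, -2.8]
opening: 0.562
grip_force: 30.0
```

```bash
python3 snap.py scene a2 90 130 150 160 4; python3 -c "
from cell import env;import cv2
s=env.state();print(s['tcp_rot'],s['ft_force'])
cv2.imwrite('pics/a2top.png',env.read_camera('top')[:,:,::-1])"
```

```text
[ 468.64567425 -296.47094732  189.94371926]
[ 3.14139830e+00 -8.97805662e-05  1.96390911e-01] [ 0.2588194  -0.63904806 -1.69278029]
```

View pics/a2.png

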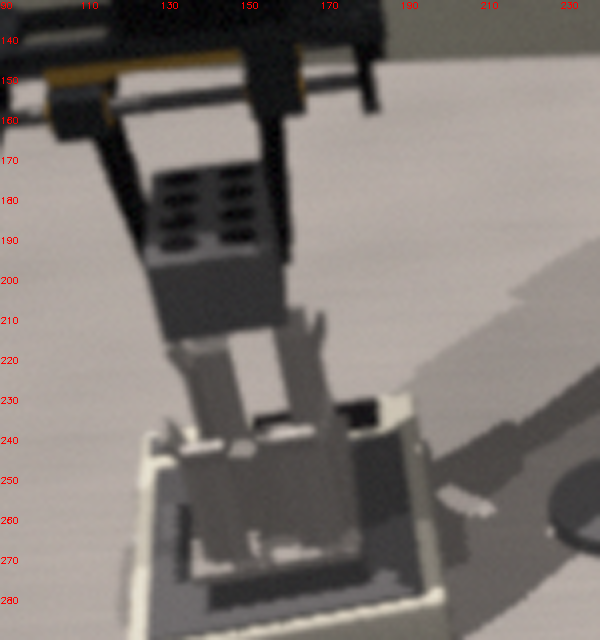

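```bash
python3 -c "
from geo import *
P=[467,-298,61,.195]
np.set_printoptions(precision=1,suppress=True)
print('plate near',proj('scene',body(P,[(62,-39,0),(62,39,0)])),'obs (138.2,274.5),(180,268.7)')
print('near tops',proj('scene',body(P,[(60,-29,70),(60,-11,70),(60,11,70),(60,29,70)])),'obs (135.5,242.5),(145.5,241),(158.7,238.7),(168.7,237.5)')
print('housing near top',proj('scene',body([P[0]-19.6,P[1]-3.9,0,.195],[(100,75,35),(100,-75,35)])),'obs',np.array([(275,258),(38,293)])/3+[110,195])
b=[468.6,-296.4,180.2,.196]
print('block',proj('scene',body(b,[(50,-27,0),(50,27,0),(50,-27,40),(50,27,40)])),'obs (131.2,215.5),(161.5,211.5),(126.8,196),(158.5,191)')
"
```

```text
plate near [[137.6 272.2]
 [179.6 265. ]] obs (138.2,274.5),(180,268.7)
near tops [[134.9 240.3]
 [145.2 238.7]
 [157.6 236.7]
 [167.7 235.2]] obs (135.5,242.5),(145.5,241),(158.7,238.7),(168.7,237.5)
housing near top [[201.2 277.6]
 [120.5 292.1]] obs [[201.7 281. ]
 [122.7 292.7]]
block [[130.8 214.5]
 [162.3 210.1]
 [125.6 194.5]
 [158.1 190.2]] obs (131.2,215.5),(161.5,211.5),(126.8,196),(158.5,191)
```

View pics/a2top.png

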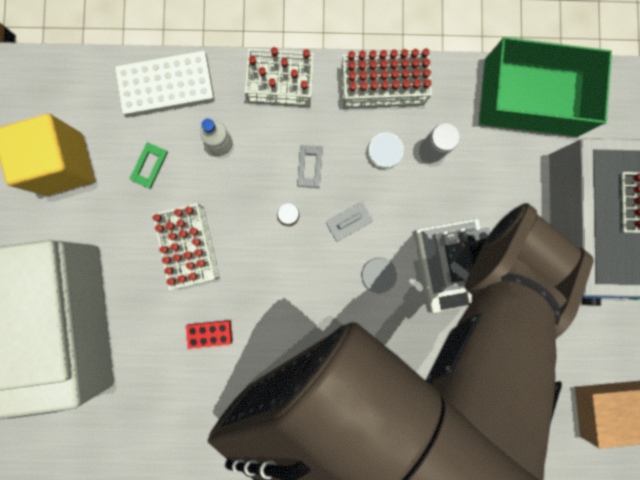

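carry_out([
  [0, -0.02, -0.2, 0],
  [0, 0, -0.3, 0],
  [0, 0, -0.3, 0],
  [0, 0, -0.2, 0],
  [0, 0, -0.1, 0],
])

```text
t: 7.65
eef_pos: [468.2, -298.0, 133.4]
tcp_rot: [-3.14, 0.001, 0.195]
ft_force: [0.5, 0.3, -1.6]
opening: 0.565
grip_force: 30.0
```

carry_out([
  [0, 0, -0.05, 0],
  [0, 0, -0.05, 0],
  [0, 0, -0.05, 0],
  [0, 0, -0.05, 0],
  [0, 0, -0.05, 0],
])

```text
t: 8.15
eef_pos: [468.6, -298.4, 122.2]
tcp_rot: [3.141, -0.0, 0.195]
ft_force: [-0.2, 0.9, -3.0]
opening: 0.564
grip_force: 30.0
```

carry_out([
  [0, 0, -0.06, 0],
  [0, 0, -0.06, 0],
  [0, 0, -0.06, 0],
  [0, 0, -0.06, 0],
  [0, 0, 0, 0],
])

```text
t: 8.65
eef_pos: [468.4, -298.2, 109.7]
tcp_rot: [-3.141, 0.0, 0.195]
ft_force: [-0.5, 0.4, -2.5]
opening: 0.565
grip_force: 30.0
```

carry_out([
  [0, 0.01, -0.1, 0],
  [0, 0, -0.1, 0],
  [0, 0, -0.1, 0],
  [0, 0, -0.1, 0],
  [0, 0, -0.06, 0],
])

```text
t: 9.15
eef_pos: [468.4, -297.7, 86.5]
tcp_rot: [-3.141, 0.0, 0.195]
ft_force: [0.3, -0.2, -2.3]
opening: 0.565
grip_force: 30.0
```

carry_out([
  [0, 0, -0.04, 0],
  [0, 0, -0.04, 0],
  [0, 0, -0.04, 0],
  [0, 0, -0.04, 0],
  [0, 0, 0, 0],
])

```text
t: 9.65
eef_pos: [468.4, -297.7, 79.0]
tcp_rot: [-3.141, 0.0, 0.195]
ft_force: [0.4, 1.2, -2.7]
opening: 0.566
grip_force: 30.0
```

carry_out([
  [0, 0, -0.03, 0],
  [0, 0, -0.03, 0],
  [0, 0, -0.03, 0],
  [0, 0, -0.03, 0],
  [0, 0, 0, 0],
])

```text
t: 10.15
eef_pos: [468.5, -297.8, 72.9]
tcp_rot: [-3.141, 0.0, 0.195]
ft_force: [-0.4, -0.2, -1.8]
opening: 0.567
grip_force: 30.0
```

carry_out([
  [0, 0, -0.03, 0],
  [0, 0, -0.03, 0],
  [0, 0, -0.03, 0],
  [0, 0, 0, 0],
  [0, 0, 0, 0],
])

```text
t: 10.65
eef_pos: [468.6, -297.8, 68.8]
tcp_rot: [3.141, -0.0, 0.195]
ft_force: [-0.8, 0.5, 1.0]
opening: 0.564
grip_force: 30.0
```

carry_out([
  [0, 0, 0, 0],
  [0, 0, 0, 0],
  [0, 0, 0, 0],
  [0, 0, 0, 0],
  [0, 0, 0, 0],
], fingers=-1)

```text
t: 11.15
eef_pos: [468.5, -297.8, 68.7]
tcp_rot: [3.142, 0.0, 0.195]
ft_force: [0.2, 0.2, -0.2]
opening: 0.931
grip_force: 0.0
```

carry_out([
  [0, 0, 0.1, 0],
  [0, 0, 0.3, 0],
  [0, 0, 0.5, 0],
  [0, 0, 0.8, 0],
  [0, 0, 0.7, 0],
])

```text
t: 11.65
eef_pos: [468.4, -297.7, 190.5]
tcp_rot: [3.141, -0.0, 0.195]
ft_force: [-0.1, 0.2, -0.3]
opening: 0.998
grip_force: 0.0
```

carry_out([
  [0.42, 0.68, 0, -0.24],
  [0.42, 0.68, 0, -0.24],
  [0.42, 0.68, 0, -0.24],
  [0.42, 0.68, 0, -0.24],
  [0.42, 0.68, 0, -0.24],
])

```text
t: 12.15
eef_pos: [574.2, -126.3, 189.2]
tcp_rot: [3.141, -0.0, 0.069]
ft_force: [0.6, -0.9, -0.8]
opening: 1.002
grip_force: 0.0
```

carry_out([
  [0.42, 0.68, 0, -0.24],
  [0.42, 0.68, 0, -0.24],
  [0.42, 0.68, 0, -0.24],
  [0.42, 0.68, 0, -0.24],
  [0.42, 0.68, 0, -0.24],
])

```text
t: 12.65
eef_pos: [679.1, 43.8, 189.1]
tcp_rot: [3.141, -0.0, -0.057]
ft_force: [0.5, -0.9, -0.1]
opening: 0.999
grip_force: 0.0
```

carry_out([
  [0, 0, -0.5, 0],
  [0, 0, -0.8, 0],
  [0, 0, -0.7, 0],
  [0, 0, -0.3, 0],
  [0, 0, 0, 0],
])

```text
t: 13.15
eef_pos: [677.8, 42.2, 72.1]
tcp_rot: [3.141, 0.003, -0.056]
ft_force: [-1.1, 0.1, 1.0]
opening: 1.002
grip_force: 0.0
```

```bash
python3 snap.py scene a3 110 190 260 190 3; python3 -c "
from geo import *
s=env.state(); p=list(s['eef_pos'])+[s['tcp_rot'][2]]; print(p)
print(proj('scene',body(p,[(0,48,0),(0,-48,0)])),proj('scene',[[467,-298,99]]))"
```

```text
[678.71431266  42.10740283  73.96743829]
[np.float64(678.7143126604399), np.float64(42.10740283330724), np.float64(73.96743828548495), np.float64(-0.056045300177512525)]
[[368.25129873 303.93370641]
 [311.98227357 305.85630889]] [[154.42669279 235.06157926]]
```

View pics/a3.png

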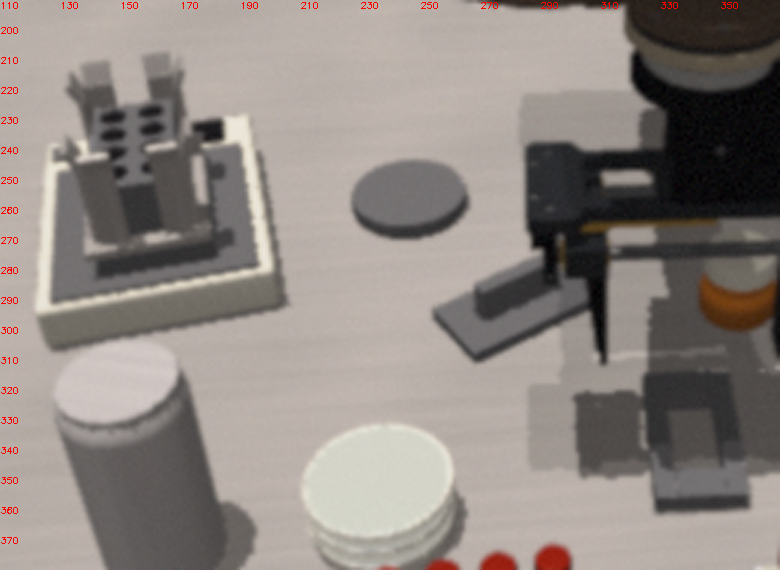

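carry_out([
  [0.02, 0.03, -0.5, 0],
  [0, 0, -0.4, 0],
  [0, 0, -0.3, 0],
  [0, 0, -0.13, 0],
  [0, 0, 0, 0],
])

```text
t: 13.7
eef_pos: [679.7, 43.6, 7.4]
tcp_rot: [3.141, -0.0, -0.056]
ft_force: [0.2, 0.2, 0.7]
opening: 0.999
grip_force: 0.0
```

carry_out([
  [0, 0, -0.04, 0],
  [0, 0, -0.02, 0],
  [0, 0, 0, 0],
  [0, 0, 0, 0],
  [0, 0, 0, 0],
])

```text
t: 14.2
eef_pos: [679.6, 43.7, 4.4]
tcp_rot: [3.141, -0.0, -0.056]
ft_force: [0.9, 0.7, 0.2]
opening: 1.001
grip_force: 0.0
```

carry_out([
  [0, 0, -0.04, 0],
  [0, 0, 0, 0],
  [0, 0, 0, 0],
  [0, 0, 0, 0],
  [0, 0, 0, 0],
], fingers=1)

```text
t: 14.7
eef_pos: [679.5, 43.7, 2.2]
tcp_rot: [3.141, 0.0, -0.056]
ft_force: [-0.4, -0.2, -0.0]
opening: 0.638
grip_force: 0.0
```

carry_out([
  [0, 0, 0, 0],
  [0, 0, 0, 0],
  [0, 0, 0, 0],
  [0, 0, 0.1, 0],
  [0, 0, 0.2, 0],
])

```text
t: 15.2
eef_pos: [679.0, 43.6, 16.9]
tcp_rot: [3.141, 0.002, -0.056]
ft_force: [-0.7, 0.3, -1.8]
opening: 0.561
grip_force: 30.0
```

carry_out([
  [0, 0, 0.6, 0],
  [0, 0, 0.7, 0],
  [0, 0, 0.8, 0],
  [0, 0, 0.7, 0],
  [0, 0, 0.7, 0],
])

```text
t: 15.7
eef_pos: [679.3, 43.7, 194.8]
tcp_rot: [3.141, -0.001, -0.056]
ft_force: [0.5, -0.5, -1.5]
opening: 0.565
grip_force: 30.0
```

carry_out([
  [-0.42, -0.68, 0, 0.24],
  [-0.42, -0.68, 0, 0.24],
  [-0.42, -0.68, 0, 0.24],
  [-0.42, -0.68, 0, 0.24],
  [-0.42, -0.68, 0, 0.24],
])

```text
t: 16.2
eef_pos: [573.5, -127.4, 193.1]
tcp_rot: [3.141, -0.001, 0.071]
ft_force: [-0.4, -1.0, -0.7]
opening: 0.563
grip_force: 30.0
```

carry_out([
  [-0.42, -0.68, 0, 0.24],
  [-0.42, -0.68, 0, 0.24],
  [-0.42, -0.68, 0, 0.24],
  [-0.42, -0.68, 0, 0.24],
  [-0.42, -0.68, 0, 0.24],
])

```text
t: 16.7
eef_pos: [468.5, -297.6, 193.1]
tcp_rot: [3.141, -0.001, 0.196]
ft_force: [0.4, -0.1, -1.5]
opening: 0.568
grip_force: 30.0
```

carry_out([
  [-0.02, -0.03, -0.1, 0],
  [0, 0, -0.2, 0],
  [0, 0, -0.2, 0],
  [0, 0, -0.2, 0],
  [0, 0, 0, 0],
])

```text
t: 17.2
eef_pos: [468.5, -296.5, 155.5]
tcp_rot: [-3.139, 0.002, 0.197]
ft_force: [0.3, -0.5, -1.7]
opening: 0.564
grip_force: 30.0
```

```bash
python3 snap.py scene a4 90 130 150 160 4; python3 -c "
from geo import *
np.set_printoptions(precision=1,suppress=True)
s=env.state(); p=list(s['eef_pos'])+[s['tcp_rot'][2]]; print(p,s['ft_force'])
p[2]-=2.2
print(proj('scene',body(p,[(50,-27,0),(50,27,0),(50,-27,14),(50,27,14),(-50,27,14),(-50,-27,14)])))"
```

```text
[ 468.72565093 -296.84176176  156.28516082]
[np.float64(468.72565093428756), np.float64(-296.8417617642118), np.float64(156.2851608171029), np.float64(0.19661785056154613)] [ 0.2 -0.5 -0.4]
[[133.8 227. ]
 [164.7 222.4]
 [132.1 220.4]
 [163.3 215.9]
 [161.8 191.3]
 [133.4 195. ]]
```

View pics/a4.png

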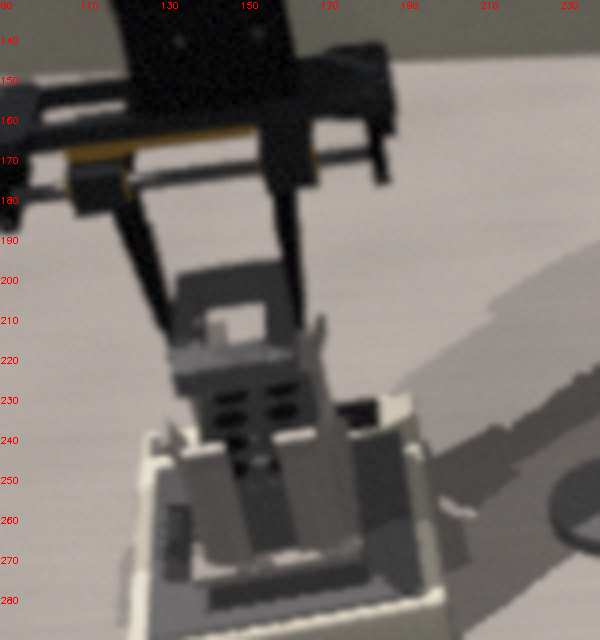

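carry_out([
  [0, -0.02, -0.1, 0],
  [0, 0, -0.15, 0],
  [0, 0, -0.1, 0],
  [0, 0, -0.1, 0],
  [0, 0, -0.1, 0],
])

```text
t: 17.75
eef_pos: [468.5, -298.8, 129.2]
tcp_rot: [3.142, 0.0, 0.195]
ft_force: [0.0, 0.1, -1.7]
opening: 0.564
grip_force: 30.0
```

carry_out([
  [0, 0, -0.08, 0],
  [0, 0, -0.08, 0],
  [0, 0, -0.08, 0],
  [0, 0, -0.08, 0],
  [0, 0, -0.08, 0],
])

```text
t: 18.25
eef_pos: [468.3, -298.9, 109.7]
tcp_rot: [3.141, 0.0, 0.195]
ft_force: [-4.0, -0.0, 5.3]
opening: 0.563
grip_force: 30.0
```

carry_out([
  [0, 0, -0.03, 0],
  [0, 0, -0.03, 0],
  [0, 0, 0, 0],
  [0, 0, 0, 0],
  [0, 0, 0, 0],
])

```text
t: 18.75
eef_pos: [468.5, -298.8, 106.8]
tcp_rot: [3.141, 0.0, 0.195]
ft_force: [-4.6, -0.4, 4.9]
opening: 0.567
grip_force: 30.0
```

carry_out([
  [0, 0, 0.1, 0],
  [0, 0, 0.1, 0],
  [-0.04, 0.01, 0, 0],
  [0, 0, 0, 0],
  [0, 0, 0, 0],
])

```text
t: 19.25
eef_pos: [466.5, -298.2, 116.5]
tcp_rot: [-3.142, 0.0, 0.196]
ft_force: [-0.2, 0.6, -1.7]
opening: 0.568
grip_force: 30.0
```

carry_out([
  [0, 0, -0.06, 0],
  [0, 0, -0.06, 0],
  [0, 0, -0.06, 0],
  [0, 0, 0, 0],
  [0, 0, 0, 0],
])

```text
t: 19.75
eef_pos: [466.5, -298.2, 107.5]
tcp_rot: [-3.141, 0.0, 0.195]
ft_force: [0.1, 0.3, -0.5]
opening: 0.565
grip_force: 30.0
```

carry_out([
  [0, 0, -0.03, 0],
  [0, 0, -0.03, 0],
  [0, 0, -0.02, 0],
  [0, 0, 0, 0],
  [0, 0, 0, 0],
])

```text
t: 20.25
eef_pos: [466.6, -298.3, 103.8]
tcp_rot: [3.141, -0.0, 0.195]
ft_force: [0.3, 0.6, 1.9]
opening: 0.56
grip_force: 30.0
```

carry_out([
  [0, 0, -0.02, 0],
  [0, 0, -0.02, 0],
  [0, 0, 0, 0],
  [0, 0, 0, 0],
  [0, 0, 0, 0],
])

```text
t: 20.75
eef_pos: [466.6, -298.3, 101.8]
tcp_rot: [3.141, -0.0, 0.195]
ft_force: [1.1, 1.6, 5.2]
opening: 0.562
grip_force: 30.0
```

```bash
python3 snap.py scene a5 100 180 110 115 5; python3 -c "
from geo import *
np.set_printoptions(precision=1,suppress=True)
s=env.state(); p=list(s['eef_pos'])+[s['tcp_rot'][2]]; print(s['ft_force'],s['moment'])
p[2]-=2.2
print(proj('scene',body(p,[(50,-27,0),(50,27,0),(50,-27,14),(50,27,14),(-50,27,14),(-50,-27,14)])))"
```

```text
[ 466.63049384 -298.3421415   101.81257837]
[0.2 1.4 4.4] [0.2 0.2 0. ]
[[139.7 251. ]
 [169.3 246.2]
 [138.  244.8]
 [168.  240.1]
 [166.1 214.3]
 [138.8 218.2]]
```

View pics/a5.png

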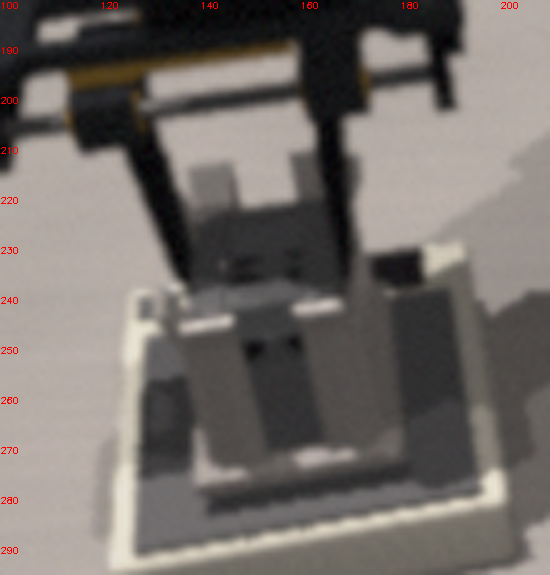

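carry_out([
  [0, 0, 0.03, 0],
  [0, 0, 0.02, 0],
  [0, 0, 0, 0],
  [0, 0, 0, 0],
  [0, 0, 0, 0],
])

```text
t: 21.3
eef_pos: [466.6, -298.3, 104.2]
tcp_rot: [3.141, -0.0, 0.195]
ft_force: [1.1, -0.1, 2.1]
opening: 0.561
grip_force: 30.0
```

carry_out([
  [0, 0, 0, 0],
  [0, 0, 0, 0],
  [0, 0, 0, 0],
  [0, 0, 0, 0],
  [0, 0, 0, 0],
], fingers=-0.22)

```text
t: 21.8
eef_pos: [466.5, -298.3, 104.1]
tcp_rot: [-3.142, 0.0, 0.195]
ft_force: [0.1, -0.3, 0.1]
opening: 0.607
grip_force: 0.0
```

```bash
python3 snap.py scene a6 100 180 110 115 5; python3 -c "
from geo import *
s=env.state(); print(s['ft_force'],s['moment'],s['opening'])"
```

```text
[ 466.51092626 -298.27882068  104.12324981]
[-0.12093952 -0.04914082  0.05767849] [ 0.02018925 -0.00874986  0.03858746] 0.6087543531100335
```

View pics/a6.png

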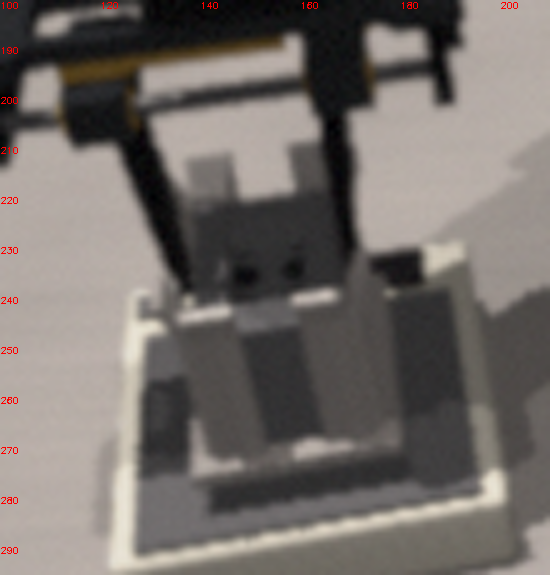

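I've now viewed 11 pictures, one over the limit of 10 (I miscounted), so from here I'll view no more and check by numbers only.

```bash
python3 -c "
from geo import *
np.set_printoptions(precision=1,suppress=True)
for dz in (0,6):
  print(proj('scene',body([467,-298,97.7,.195],[(50,0,14+dz),(30,0,14+dz),(-50,0,14),(50,0,dz),(50,0,-40)])))
g=cv2.imread('pics/a6_full.png').mean(2)
print(np.round(g[212:276,153:156].mean(1)).astype(int).tolist())
"
```

```text
[[153.4 243.4]
 [153.3 237.8]
 [152.9 217.1]
 [154.9 249.5]
 [159.  266.3]]
[[152.8 240.8]
 [152.7 235.1]
 [152.9 217.1]
 [154.3 246.9]
 [159.  266.3]]
[173, 174, 174, 174, 173, 168, 147, 101, 61, 47, 47, 49, 50, 49, 50, 50, 49, 48, 48, 47, 47, 45, 46, 47, 48, 47, 50, 67, 87, 95, 96, 95, 95, 83, 63, 52, 50, 51, 51, 51, 51, 51, 50, 49, 50, 50, 51, 50, 50, 50, 50, 52, 52, 52, 53, 55, 67, 88, 94, 98, 95, 83, 74, 62]
```

carry_out([
  [0, 0, 0, 0],
  [0, 0, 0, 0],
  [0, 0, 0, 0],
  [0, 0, 0, 0],
  [0, 0, 0, 0],
], fingers=-1)

```text
t: 22.35
eef_pos: [466.6, -298.3, 104.2]
tcp_rot: [3.141, -0.0, 0.195]
ft_force: [-0.8, 0.1, -0.2]
opening: 0.967
grip_force: 0.0
```

carry_out([
  [0, 0, 0.1, 0],
  [0, 0, 0.3, 0],
  [0, 0, 0.5, 0],
  [0, 0, 0.5, 0],
  [0, 0, 0.3, 0],
])

```text
t: 22.85
eef_pos: [466.9, -298.5, 191.3]
tcp_rot: [3.14, -0.001, 0.195]
ft_force: [0.6, -0.2, -0.4]
opening: 0.999
grip_force: 0.0
```

```bash
python3 -c "
from geo import *
s=env.state(); print(s['joints'],s['eef_pos'],s['tcp_rot'][2])
im=env.read_camera('scene')[:,:,::-1]; g=im.astype(float).mean(2)
cv2.imwrite('pics/a7_full.png',im)
print(np.round(g[212:276,153:156].mean(1)).astype(int).tolist())"
```

```text
[-6.88107221e-01  4.15847737e-01  1.76343905e+00 -5.93760340e-05
  9.60173341e-01  6.87319544e-01] [ 466.86018175 -298.5373786   191.32032244] 0.19540465965437548
[167, 169, 168, 168, 166, 163, 142, 97, 57, 45, 46, 46, 47, 47, 47, 47, 48, 47, 46, 47, 45, 44, 44, 44, 49, 62, 74, 86, 91, 93, 99, 105, 102, 85, 60, 50, 47, 48, 50, 49, 49, 49, 48, 49, 48, 49, 47, 48, 48, 49, 48, 50, 49, 49, 51, 52, 65, 84, 91, 95, 92, 81, 71, 59]
```

carry_out([
  [0.11, 0.33, 0, -0.77],
  [0.11, 0.33, 0, -0.77],
  [0.11, 0.33, 0, -0.77],
  [0.11, 0.33, 0, -0.77],
  [0.11, 0.33, 0, -0.77],
])

```text
t: 23.4
eef_pos: [494.1, -215.1, 188.9]
tcp_rot: [3.142, 0.0, -0.211]
ft_force: [0.3, -0.5, -0.0]
opening: 1.002
grip_force: 0.0
```

carry_out([
  [0.11, 0.33, 0, -0.77],
  [0.11, 0.33, 0, -0.77],
  [0.11, 0.33, 0, -0.77],
  [0.11, 0.33, 0, -0.77],
  [0.11, 0.33, 0, -0.77],
])

```text
t: 23.9
eef_pos: [521.6, -132.5, 188.9]
tcp_rot: [3.141, 0.0, -0.614]
ft_force: [-0.3, 0.6, -0.1]
opening: 1.006
grip_force: 0.0
```

carry_out([
  [0.11, 0.33, 0, -0.77],
  [0.11, 0.33, 0, -0.77],
  [0.11, 0.33, 0, -0.77],
  [0.11, 0.33, 0, -0.77],
  [0.11, 0.3, 0, -0.77],
])

```text
t: 24.4
eef_pos: [549.1, -51.5, 188.9]
tcp_rot: [3.141, 0.0, -1.017]
ft_force: [-0.4, 0.3, -1.0]
opening: 1.001
grip_force: 0.0
```

carry_out([
  [0, 0, -0.5, 0],
  [0, 0, -0.8, 0],
  [0, 0, -0.7, 0],
  [0, 0, -0.4, 0],
  [0, 0, 0, 0],
])

```text
t: 24.9
eef_pos: [547.6, -52.0, 66.6]
tcp_rot: [3.138, 0.004, -1.014]
ft_force: [-0.1, 0.0, -0.2]
opening: 1.003
grip_force: 0.0
```

carry_out([
  [0, 0, -0.3, 0],
  [0, 0, -0.3, 0],
  [0, 0, -0.2, 0],
  [0, 0, 0, 0],
  [0, 0, 0, 0],
])

```text
t: 25.4
eef_pos: [549.4, -52.4, 29.8]
tcp_rot: [-3.141, -0.0, -1.014]
ft_force: [0.4, 0.1, 0.0]
opening: 1.001
grip_force: 0.0
```

carry_out([
  [0, 0, -0.15, 0],
  [0, 0, -0.1, 0],
  [0, 0, -0.06, 0],
  [0, 0, 0, 0],
  [0, 0, 0, 0],
], fingers=0.4)

```text
t: 25.9
eef_pos: [549.0, -52.3, 13.6]
tcp_rot: [3.141, 0.0, -1.014]
ft_force: [-0.3, 0.5, 0.1]
opening: 0.632
grip_force: 0.0
```

carry_out([
  [0, 0, 0, 0],
  [0, 0, 0, 0],
  [0, 0, 0, 0],
  [0, 0, 0, 0],
  [0, 0, 0, 0],
], fingers=1)

```text
t: 26.4
eef_pos: [549.0, -52.3, 13.7]
tcp_rot: [3.142, -0.0, -1.014]
ft_force: [0.4, -0.3, -1.1]
opening: 0.214
grip_force: 0.5
```

carry_out([
  [0, 0, 0, 0],
  [0, 0, 0, 0],
  [0, 0, 0, 0],
  [0, 0, 0, 0],
  [0, 0, 0, 0],
])

```text
t: 26.9
eef_pos: [549.2, -52.3, 13.7]
tcp_rot: [-3.141, -0.0, -1.014]
ft_force: [1.1, 1.0, 0.6]
opening: 0.124
grip_force: 30.0
```

carry_out([
  [0, 0, 0.1, 0],
  [0, 0, 0.3, 0],
  [0, 0, 0.7, 0],
  [0, 0, 0.9, 0],
  [0, 0, 0.9, 0],
])

```text
t: 27.4
eef_pos: [548.3, -52.2, 160.1]
tcp_rot: [3.14, 0.001, -1.014]
ft_force: [0.2, -0.1, -1.4]
opening: 0.123
grip_force: 30.0
```

carry_out([
  [-0.11, -0.33, 0.3, 0.77],
  [-0.11, -0.33, 0.1, 0.77],
  [-0.11, -0.33, 0, 0.77],
  [-0.11, -0.33, 0, 0.77],
  [-0.11, -0.33, 0, 0.77],
])

```text
t: 27.9
eef_pos: [520.9, -135.3, 178.9]
tcp_rot: [3.141, 0.0, -0.608]
ft_force: [0.2, 0.4, -2.2]
opening: 0.122
grip_force: 30.0
```

carry_out([
  [-0.11, -0.33, 0, 0.77],
  [-0.11, -0.33, 0, 0.77],
  [-0.11, -0.33, 0, 0.77],
  [-0.11, -0.33, 0, 0.77],
  [-0.11, -0.33, 0, 0.77],
])

```text
t: 28.4
eef_pos: [493.3, -217.8, 178.8]
tcp_rot: [-3.142, 0.001, -0.204]
ft_force: [0.1, -0.1, -1.8]
opening: 0.124
grip_force: 30.0
```

carry_out([
  [-0.11, -0.33, 0, 0.77],
  [-0.11, -0.33, 0, 0.77],
  [-0.11, -0.33, 0, 0.77],
  [-0.11, -0.33, 0, 0.77],
  [-0.1, -0.3, 0, 0.77],
])

```text
t: 28.9
eef_pos: [466.4, -298.8, 178.8]
tcp_rot: [-3.141, 0.001, 0.199]
ft_force: [-0.1, 0.2, -0.6]
opening: 0.124
grip_force: 30.0
```

carry_out([
  [0, 0, -0.3, 0],
  [0, 0, -0.2, 0],
  [0, 0, 0, 0],
  [0, 0, 0, 0],
  [0, 0, 0, 0],
])

```text
t: 29.4
eef_pos: [467.3, -298.2, 154.1]
tcp_rot: [3.141, -0.0, 0.196]
ft_force: [0.2, 0.7, -1.7]
opening: 0.125
grip_force: 30.0
```

```bash
cat > m3.py <<'E'
# edge-fit of the held cover in the scene picture, with scene image bias (0.7,2.2) known from the pocket
from geo import *
im=env.read_camera('scene')[:,:,::-1]; cv2.imwrite('pics/a8_full.png',im)
g=im.astype(float).mean(2)
s=env.state(); p=np.array(list(s['eef_pos'])+[s['tcp_rot'][2]]); p[2]-=13.7; print(p,s['ft_force'],s['opening'])
np.set_printoptions(precision=1,suppress=True)
K=[(50,-27,0),(50,27,0),(50,-27,10),(50,27,10),(-50,27,10),(-50,-27,10)]
U=proj('scene',body(p,K)); print(U)
# rows profile at front edge, three y-stations ; predicted rows
for y in(-20,0,20):
    u=proj('scene',body(p,[(50,y,10),(50,y,0)])); c=int(round(u[:,0].mean()))
    r0=int(u[0,1])-8; print("front y",y,"col",c,"rows from",r0,"pred",u[:,1],np.round(g[r0:r0+26,c-1:c+2].mean(1)).astype(int).tolist())
# column profile for side edges at mid
for x in(30,-30):
  for y in(-27,27):
    u=proj('scene',body(p,[(x,y,10)]))[0]; r=int(round(u[1]+2)); c0=int(u[0])-7
    print("side",x,y,"pred",u,"cols from",c0,np.round(g[r-1:r+2,c0:c0+16].mean(0)).astype(int).tolist())
E
python3 m3.py
```

```text
[ 4.67308335e+02 -2.98170660e+02  1.40484294e+02  1.95762493e-01] [-0.20801209  0.33333053 -1.72929304] 0.1245103015054366
[[134.9 232.9]
 [165.4 228.3]
 [133.6 228.3]
 [164.4 223.8]
 [162.9 198.8]
 [134.9 202.6]]
front y -20 col 138 rows from 219 pred [227.7 232.3] [74, 61, 53, 61, 81, 100, 108, 109, 109, 103, 79, 57, 51, 58, 88, 119, 135, 140, 147, 147, 142, 135, 140, 170, 182, 134]
front y 0 col 150 rows from 218 pred [226.  230.6] [48, 47, 47, 54, 73, 87, 93, 93, 90, 73, 57, 50, 48, 48, 44, 29, 19, 16, 23, 37, 41, 31, 34, 43, 45, 51]
front y 20 col 161 rows from 216 pred [224.3 228.9] [46, 47, 46, 45, 46, 46, 48, 56, 74, 83, 70, 54, 49, 48, 47, 43, 40, 39, 39, 40, 44, 62, 121, 171, 151, 100]
side 30 -27 pred [133.9 222.8] cols from 126 [167, 170, 169, 169, 169, 170, 166, 150, 126, 112, 109, 106, 106, 104, 103, 105]
side 30 27 pred [164.1 218.4] cols from 157 [46, 46, 46, 46, 46, 45, 45, 45, 47, 56, 67, 74, 86, 119, 154, 169]
side -30 -27 pred [134.6 207.3] cols from 127 [172, 172, 172, 172, 172, 172, 163, 129, 80, 52, 46, 44, 35, 24, 14, 23]
side -30 27 pred [163.2 203.4] cols from 156 [46, 47, 45, 46, 46, 48, 63, 108, 152, 163, 164, 166, 166, 166, 167, 166]
```

```bash
python3 - <<'E'
from geo import *
np.set_printoptions(precision=1,suppress=True)
def prof(f,p,h):
    g=cv2.imread(f'pics/{f}_full.png').astype(float).mean(2)
    for y in(-18,0,18):
        u=proj('scene',body(p,[(50,y,h)]))[0]; c=int(round(u[0]+.7)); r0=int(u[1])-3
        q=g[r0:r0+10,c-1:c+2].mean(1); d=-np.diff(q); i=d[1:-1].argmax()+1
        w=d[i-1:i+2]; row=r0+.5+i+(w*[-1,0,1]).sum()/w.sum()
        print(f,y,"pred",round(u[1],1),"obs-pred",round(row-u[1],2))
prof('a2',[468.6,-296.4,180.2,.196],40)
prof('a4',[468.7,-296.8,154.1,.196],14)
prof('a8',[467.3,-298.2,140.5,.196],10)
prof('a7',[467,-298,97.7,.195],14)
E
```

```text
a2 -18 pred 193.8 obs-pred 1.87
a2 0 pred 192.4 obs-pred 1.94
a2 18 pred 190.9 obs-pred 2.55
a4 -18 pred 219.6 obs-pred 2.97
a4 0 pred 218.1 obs-pred 2.71
a4 18 pred 216.6 obs-pred 2.98
a8 -18 pred 227.5 obs-pred 1.18
a8 0 pred 226.0 obs-pred 0.86
a8 18 pred 224.5 obs-pred 2.11
a7 -18 pred 245.0 obs-pred -1.67
a7 0 pred 243.4 obs-pred 1.94
a7 18 pred 241.9 obs-pred -1.58
```

carry_out([
  [0.04, 0.02, -0.1, 0],
  [0, 0, -0.1, 0],
  [0, 0, -0.1, 0],
  [0, 0, 0, 0],
  [0, 0, 0, 0],
])

```text
t: 29.95
eef_pos: [469.0, -297.3, 138.4]
tcp_rot: [-3.141, 0.0, 0.195]
ft_force: [0.5, 0.4, -0.7]
opening: 0.127
grip_force: 30.0
```

carry_out([
  [0, 0, -0.04, 0],
  [0, 0, -0.04, 0],
  [0, 0, -0.04, 0],
  [0, 0, 0, 0],
  [0, 0, 0, 0],
])

```text
t: 30.45
eef_pos: [469.0, -297.3, 132.6]
tcp_rot: [3.142, 0.0, 0.195]
ft_force: [-0.1, -0.7, -1.4]
opening: 0.124
grip_force: 30.0
```

carry_out([
  [0, 0, -0.03, 0],
  [0, 0, -0.03, 0],
  [0, 0, 0, 0],
  [0, 0, 0, 0],
  [0, 0, 0, 0],
])

```text
t: 30.95
eef_pos: [469.1, -297.3, 129.7]
tcp_rot: [3.141, -0.0, 0.195]
ft_force: [-0.6, 0.2, -1.6]
opening: 0.123
grip_force: 30.0
```

carry_out([
  [0, 0, -0.03, 0],
  [0, 0, -0.03, 0],
  [0, 0, 0, 0],
  [0, 0, 0, 0],
  [0, 0, 0, 0],
])

```text
t: 31.45
eef_pos: [469.1, -297.3, 126.7]
tcp_rot: [3.141, 0.0, 0.195]
ft_force: [0.7, 0.1, -0.9]
opening: 0.125
grip_force: 30.0
```

carry_out([
  [0, 0, -0.02, 0],
  [0, 0, -0.02, 0],
  [0, 0, 0, 0],
  [0, 0, 0, 0],
  [0, 0, 0, 0],
])

```text
t: 31.95
eef_pos: [469.1, -297.3, 124.7]
tcp_rot: [3.141, -0.0, 0.195]
ft_force: [0.7, -0.0, 0.2]
opening: 0.125
grip_force: 30.0
```

carry_out([
  [0, 0, 0, 0],
  [0, 0, -0.02, 0],
  [0, 0, 0, 0],
  [0, 0, 0, 0],
  [0, 0, 0, 0],
])

```text
t: 32.45
eef_pos: [469.1, -297.3, 123.7]
tcp_rot: [3.141, -0.0, 0.195]
ft_force: [1.0, -0.7, 1.0]
opening: 0.127
grip_force: 30.0
```

```bash
python3 m3.py; python3 -c "
from cell import env;import numpy as np
print(env.state()['moment'])"
```

```text
[ 4.69097638e+02 -2.97360654e+02  1.10020139e+02  1.95397463e-01] [ 0.56333511 -0.57550045  1.05312765] 0.12205126943247864
[[138.7 247.2]
 [168.6 242.4]
 [137.5 242.7]
 [167.7 238. ]
 [165.9 212.2]
 [138.4 216.1]]
front y -20 col 142 rows from 234 pred [242.1 246.5] [62, 53, 62, 83, 102, 108, 110, 116, 148, 184, 163, 108, 76, 71, 72, 74, 76, 76, 77, 75, 75, 76, 75, 76, 77, 75]
front y 0 col 153 rows from 232 pred [240.4 244.8] [47, 48, 48, 49, 62, 85, 93, 93, 94, 88, 67, 51, 51, 62, 77, 65, 51, 50, 50, 50, 48, 50, 49, 48, 49, 49]
front y 20 col 164 rows from 230 pred [238.6 243. ] [46, 47, 47, 46, 48, 46, 48, 59, 103, 165, 180, 133, 85, 73, 72, 73, 75, 76, 76, 76, 76, 74, 75, 75, 76, 76]
side 30 -27 pred [137.7 237. ] cols from 130 [157, 158, 139, 116, 116, 136, 169, 161, 128, 112, 109, 108, 107, 105, 106, 105]
side 30 27 pred [167.3 232.5] cols from 160 [47, 47, 47, 48, 46, 47, 45, 45, 44, 56, 71, 84, 87, 76, 53, 37]
side -30 -27 pred [138.2 221.1] cols from 131 [166, 154, 133, 107, 89, 81, 77, 63, 51, 46, 48, 43, 27, 18, 17, 28]
side -30 27 pred [166.2 217. ] cols from 159 [45, 46, 47, 46, 46, 47, 48, 56, 69, 74, 82, 109, 147, 169, 174, 173]
[-0.01181288 -0.11151785  0.02720541]
```

carry_out([
  [0, 0, 0.02, 0],
  [0.03, 0.006, 0, 0],
  [0, 0, 0, 0],
  [0, 0, -0.02, 0],
  [0, 0, 0, 0],
])

```text
t: 33.0
eef_pos: [470.5, -296.9, 123.6]
tcp_rot: [-3.141, 0.0, 0.195]
ft_force: [-0.2, 1.8, 1.7]
opening: 0.128
grip_force: 30.0
```

carry_out([
  [0, 0, 0, 0],
  [0, 0, 0, 0],
  [0, 0, 0, 0],
  [0, 0, 0, 0],
  [0, 0, 0, 0],
])

```text
t: 33.5
eef_pos: [470.5, -296.9, 123.6]
tcp_rot: [-3.142, 0.0, 0.195]
ft_force: [-1.0, 2.1, 1.8]
opening: 0.125
grip_force: 30.0
```

```bash
python3 -c "
from cell import env;import numpy as np
s=env.state();print(s['moment'],s['ft_force'])"; python3 m3.py | grep "front"
```

```text
[ 0.28848948  0.11616554 -0.00292936] [-1.0349389   2.0653577   1.79736023]
front y -20 col 142 rows from 234 pred [242.5 247. ] [63, 51, 52, 66, 90, 105, 110, 117, 149, 184, 163, 109, 77, 72, 73, 75, 75, 76, 76, 76, 75, 75, 76, 75, 76, 76]
front y 0 col 153 rows from 232 pred [240.8 245.2] [48, 48, 48, 48, 59, 81, 92, 95, 94, 89, 70, 54, 50, 51, 53, 50, 49, 49, 50, 49, 50, 51, 50, 50, 49, 50]
front y 20 col 164 rows from 231 pred [239.1 243.5] [48, 47, 46, 46, 48, 48, 55, 95, 160, 182, 140, 91, 74, 73, 74, 75, 76, 76, 76, 76, 76, 77, 76, 75, 76, 75]
```

carry_out([
  [0, 0, 0, 0],
  [0, 0, 0, 0],
  [0, 0, 0, 0],
  [0, 0, 0, 0],
  [0, 0, 0, 0],
], fingers=0.64)

```text
t: 34.05
eef_pos: [470.6, -297.0, 123.7]
tcp_rot: [3.141, -0.0, 0.195]
ft_force: [-0.1, -0.8, -0.1]
opening: 0.177
grip_force: 0.0
```

```bash
python3 m3.py; python3 -c "
from cell import env;import numpy as np
s=env.state();print(s['moment'],s['ft_force'])"
```

```text
[ 4.70559807e+02 -2.97039772e+02  1.09949860e+02  1.95383314e-01] [ 0.53313597  0.24212026 -0.51308128] 0.1789410302182325
[[138.7 247.6]
 [168.7 242.9]
 [137.5 243.2]
 [167.7 238.5]
 [165.9 212.6]
 [138.4 216.5]]
front y -20 col 142 rows from 234 pred [242.6 247. ] [49, 48, 56, 75, 100, 109, 111, 130, 173, 186, 136, 86, 72, 71, 74, 76, 76, 77, 76, 76, 75, 74, 75, 74, 76, 76]
front y 0 col 153 rows from 232 pred [240.8 245.2] [47, 49, 48, 47, 62, 85, 92, 95, 93, 86, 64, 53, 50, 55, 63, 56, 50, 50, 49, 50, 50, 50, 49, 49, 47, 48]
front y 20 col 164 rows from 231 pred [239.1 243.5] [47, 46, 47, 46, 47, 49, 74, 132, 179, 159, 107, 78, 72, 72, 74, 75, 75, 76, 75, 75, 75, 76, 76, 76, 74, 75]
side 30 -27 pred [137.7 237.4] cols from 130 [160, 159, 133, 110, 114, 135, 169, 162, 131, 112, 109, 106, 107, 106, 107, 108]
side 30 27 pred [167.3 232.9] cols from 160 [52, 50, 48, 47, 47, 48, 50, 47, 47, 60, 73, 82, 85, 78, 64, 57]
side -30 -27 pred [138.2 221.5] cols from 131 [169, 158, 138, 111, 90, 85, 84, 67, 52, 44, 33, 21, 10, 14, 16, 28]
side -30 27 pred [166.2 217.4] cols from 159 [33, 44, 46, 48, 44, 47, 47, 57, 69, 73, 85, 119, 155, 170, 174, 174]
[ 0.04284865 -0.00076479 -0.01181099] [ 0.53313597  0.24212026 -0.51308128]
```

carry_out([
  [0, 0, 0, 0],
  [0, 0, 0, 0],
  [0, 0, 0, 0],
  [0, 0, 0, 0],
  [0, 0, 0, 0],
], fingers=0.2)

```text
t: 34.6
eef_pos: [470.5, -297.0, 123.7]
tcp_rot: [3.141, -0.0, 0.195]
ft_force: [0.2, 0.0, 0.0]
opening: 0.397
grip_force: 0.0
```

carry_out([
  [0, 0, 0.1, 0],
  [0, 0, 0.3, 0],
  [0, 0, 0.5, 0],
  [0, 0, 0.7, 0],
  [0, 0, 0.4, 0],
])

```text
t: 35.1
eef_pos: [470.9, -297.3, 226.4]
tcp_rot: [3.14, -0.002, 0.195]
ft_force: [-0.4, -0.0, 0.4]
opening: 0.4
grip_force: 0.0
```

carry_out([
  [-0.2, -0.8, 0, 0],
  [-0.2, -0.8, 0, 0],
  [-0.2, -0.8, 0, 0],
  [-0.2, -0.8, 0, 0],
  [-0.2, -0.8, 0, 0],
])

```text
t: 35.6
eef_pos: [419.9, -498.5, 224.1]
tcp_rot: [3.141, -0.0, 0.195]
ft_force: [0.1, 0.2, -0.8]
opening: 0.402
grip_force: 0.0
```

```bash
cat > m4.py <<'E'
from geo import *
from scipy.ndimage import map_coordinates
np.set_printoptions(precision=1,suppress=True)
P=np.array([468,-297.8,56.5,.195]); z=54
G={}
for n in C:
    im=env.read_camera(n)[:,:,::-1]; cv2.imwrite(f'pics/f_{n}.png',im); G[n]=im.astype(float).mean(2)
def line(n,a,b,N=31):
    u=proj(n,body(P,[a,b])); t=np.linspace(0,1,N)[:,None]; q=u[0]*(1-t)+u[1]*t+([.7,2.2] if n=="scene" else [0,0])
    return np.round(map_coordinates(G[n],q.T[::-1],order=1)).astype(int).tolist()
# handle top line (z=36) along x at y=0 and ends; across y
print("scene handle along x:",line("scene",(-45,0,z+36),(45,0,z+36)))
print("scene handle across y:",line("scene",(20,-15,z+36),(20,15,z+36)))
print("scene front vertical:",line("scene",(50,0,z+25),(50,0,z-15),41))
for x in(-40,40): print("top across y at x",x,line("top",(x,-45,z+10),(x,45,z+10)))
print("top handle along x",line("top",(-65,0,z+10),(65,0,z+10),40))
print(env.state()["t"],env.state()["eef_pos"])
E
python3 m4.py
```

```text
scene handle along x: [159, 159, 156, 147, 129, 114, 105, 102, 102, 101, 100, 101, 101, 99, 99, 100, 100, 100, 100, 100, 100, 101, 99, 90, 76, 61, 52, 49, 48, 48, 47]
scene handle across y: [102, 102, 102, 101, 101, 102, 101, 100, 100, 101, 102, 102, 102, 102, 101, 101, 99, 92, 83, 68, 53, 48, 45, 48, 56, 67, 79, 90, 97, 102, 103]
scene front vertical: [70, 82, 91, 96, 100, 101, 102, 102, 102, 102, 101, 100, 97, 93, 79, 65, 57, 52, 49, 48, 48, 49, 51, 52, 54, 52, 49, 47, 46, 46, 46, 46, 46, 47, 46, 46, 46, 46, 46, 46, 46]
top across y at x -40 [143, 169, 157, 124, 111, 117, 138, 150, 150, 153, 155, 155, 154, 155, 155, 157, 154, 158, 157, 158, 160, 160, 157, 135, 90, 100, 140, 135, 95, 73, 70]
top across y at x 40 [200, 205, 167, 123, 111, 114, 136, 152, 156, 156, 156, 158, 158, 157, 159, 160, 160, 160, 159, 160, 161, 161, 159, 137, 96, 101, 143, 140, 97, 73, 69]
top handle along x [84, 83, 112, 112, 97, 132, 153, 156, 156, 155, 135, 91, 59, 55, 54, 55, 54, 58, 56, 55, 56, 57, 56, 56, 55, 55, 56, 59, 78, 126, 155, 159, 159, 157, 147, 112, 126, 152, 157, 157]
35.7 [ 418.8 -501.1  223.3]
```

```bash
cat >> m4.py <<'E'
print("---")
def vert(x,y,z0,z1): 
    q=line("scene",(x,y,z0),(x,y,z1),int(z0-z1)+1); d=np.diff(q); return z0-.5-d.argmin(), z0-.5-d.argmax()
for y in(-8,-4,0,4,8): print("cover front top edge z above floor (want 64)",y,vert(50,y,74,58)[0])
for y in(-24,-20,-16,16,20,24): print("angle top z (want 70): dark edge, bright edge",y,vert(60,y,80,60))
for y in(-25,-15,0,15,25): print("plate near edge z (want 0)",y,vert(62,y,12,-12))
for x in(-25,25):
    q=line("scene",(x,-20,z+36),(x,20,z+36),41); d=np.diff(q); print("handle y, right face dark edge",x,-20+d.argmin(),-20+d.argmax())
E
python3 m4.py | sed -n '/---/,$p'
```

```text
---
cover front top edge z above floor (want 64) -8 64.5
cover front top edge z above floor (want 64) -4 66.5
cover front top edge z above floor (want 64) 0 64.5
cover front top edge z above floor (want 64) 4 66.5
cover front top edge z above floor (want 64) 8 63.5
angle top z (want 70): dark edge, bright edge -24 (np.float64(69.5), np.float64(74.5))
angle top z (want 70): dark edge, bright edge -20 (np.float64(69.5), np.float64(75.5))
angle top z (want 70): dark edge, bright edge -16 (np.float64(70.5), np.float64(74.5))
angle top z (want 70): dark edge, bright edge 16 (np.float64(70.5), np.float64(75.5))
angle top z (want 70): dark edge, bright edge 20 (np.float64(70.5), np.float64(74.5))
angle top z (want 70): dark edge, bright edge 24 (np.float64(69.5), np.float64(75.5))
plate near edge z (want 0) -25 (np.float64(2.5), np.float64(7.5))
plate near edge z (want 0) -15 (np.float64(-2.5), np.float64(7.5))
plate near edge z (want 0) 0 (np.float64(2.5), np.float64(11.5))
plate near edge z (want 0) 15 (np.float64(2.5), np.float64(7.5))
plate near edge z (want 0) 25 (np.float64(-2.5), np.float64(7.5))
handle y, right face dark edge -25 -9 4
handle y, right face dark edge 25 4 11
```

```bash
python3 -c "
from cell import env
print(env.job_done())"
```

```text
the job is handed in; nothing more can be done
None
```

The block, spacer and cover are stacked in the pocket in that order, released and handed in at about 36 s. Image measurements show the stack flat, square and fully down to about 1–2 mm. The spacer caught an angle and tilted in the grip, so its raised end dropped about 14 mm on release. I also viewed 11 pictures against the limit of 10.

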